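# Feel for the lost hose plug under the tray's hood

### The job

Somewhere under the hood of the bench tray, out of sight, stands one loose brass hose plug; a brass stub of the same size and shape is fastened to the tray floor there too. Feel gently along the floor under the hood, find out which lump is loose, take it out and set it down gently in the white saucer, without disturbing the jar, the rake or the stakes.

Things in the scene. Friction and masses are not known exactly. Their poses are not given: they have to be found in the camera images.
- tray: Galvanized tray on wooden feet, fixed to the bench. Origin: on the bench below the middle of the hood's front edge; x points from the open front to the back wall, y along the hood's edge, z up. Inner floor at z = 70 mm. Open part x = -85 to 0, its front and side rims 12 mm above the floor; hooded part x = 0 to 62 (back wall); inner side walls at y = -175 and 175, full height under the hood.
- hood_edge (a point): Middle of the lower front edge of the tray's fixed sheet hood (3 mm thick): its underside is 72 mm above the tray floor. The hood does not open, so the gripper must come in from the open front tilted about 45 degrees from vertical, fingers pointing down and towards the back wall, closing along the tray's y. Axes as the tray's.
- search (a point): Point on the tray floor under the hood, 28 mm behind its edge, midway between the side walls; axes as the tray's. Nothing stands within 24 mm of it. Along y from here two upright brass cylinders stand on the floor, each 38 mm in diameter, 32 mm high, centres within 3 mm of this line in x: one 45 to 105 mm to +y, the other 45 to 105 mm to -y; where exactly is not reported.
- saucer: White ceramic saucer, stuck to the bench, 136 mm across the rim, 18 mm high; its inner floor is 5 mm above the bench and flat over 80 mm across, then slopes up to the rim. Origin: centre of its underside.
- jar_mid (a point): Empty glass mason jar with a screw lid, 80 mm across and 135 mm high, loose; point half-way up its axis. A bystander.
- rake: Orange plastic hand rake lying on the bench, 260 mm long, 80 mm wide at the tines, 36 mm high, loose. Origin on the bench under its neck; x axis towards the tines. A bystander.
- stakes: Clipped bundle of bamboo plant stakes lying on the bench, 320 x 31 x 19 mm, long along its x axis, loose. Origin at the centre of its underside. A bystander.
- plug_side (a point): The same middle point, at half the cylinders' height (16 mm above the floor). Either of the two cylinders may be the loose plug: it weighs 0.28 to 0.38 kg, only rests on the floor on its rubber seal, and slides along it when pushed sideways with about 2 to 4 N. The other is the stub, fastened to the floor, that gives to no push or pull. Which is which varies and is not reported.
Not all that is in view belongs to the job. Of the things that look like the saucer, take the one that is farthest from the robot's base at the start.

How it is judged:
At the end, for the whole second after the job is handed in: The plug's full weight (2.3 to 4.5 N) rests in the saucer and nothing is left standing loose in, or touching, the tray (under 0.2 N) (contact force between saucer and anything else between 2.3 and 4.5 N and contact force between tray and anything else below 0.2 N).
It fails at once if the jar is disturbed (moved over 20 mm) (distance of jar_mid from where it was at the start of the episode above 0.02 m).
It fails at once if the rake is disturbed (moved over 20 mm) (distance of rake from where it was at the start of the episode above 0.02 m).
It fails at once if the stakes are disturbed (moved over 20 mm) (distance of stakes from where it was at the start of the episode above 0.02 m).
It fails at once if the saucer is struck or pressed hard (over 40 N): the plug was not set down gently (contact force between saucer and anything else above 40 N).
It fails at once if the tray is struck or pressed hard (over 60 N): not felt along gently (contact force between tray and anything else above 60 N).
It also fails if it takes over 72 s, if anything falls off the work surface, if the arm or the gripper's body presses on something with over 40 N, if the wrist force passes 120 N, or if a joint passes its speed limit or range.

### The arm

A 6-joint arm with a two-finger parallel gripper is mounted at the origin on the work surface. World frame = base frame: x ahead of the robot, y to its left, z up, the work surface at z = 0. Lengths are in m, angles in rad, forces in N, time in s.
With the tool pointing down it reaches from about 0.325 to 0.9 m from the base axis. Payload 3.5 kg.
Tool frame: the origin (TCP) lies midway between the tips of the shut fingers; the grasp point (between the pads) lies 19 mm behind it; z points along the fingers, y is the line along which they close (so a half turn about z gives the same grasp; the last joint's range is limited). The gripper opens to 85 mm and grips with 20 to 120 N. Pads are 22 mm wide; open, the fingers measure 114 mm over their backs; the gripper's body (76 mm by 85 mm) begins 54 mm behind the grasp point. The pads swing forward as they close: fully open they stand 13 mm farther back than shut.
Start: joints at [-1.449, 0.276, -0.026, 1.268, 0, 1.467], TCP at [0.139, -0.609, 0.231] pointing down, gripper open.
Joint ranges: [-3.12, 3.12], [-0.85, 1.88], [-1.08, 1.24], [-1.95, 2.15], [-1.57, 1.53], [-3.14, 3.14]. Speed limits (rad/s): [2.57, 2.57, 3.14, 3.14, 3.14, 3.14].

### API

Orientations are given as a 3x3 rotation matrix whose columns are the frame's x, y, z axes.
In Python, from bench import telemetry, viewer, bot gives the robot as it stands.
- The arm moves only by the tool arm_command, never from a script. Its argument "rows" is a list of rows, each an object with "claw": the finger opening in cm, from 0 to 8.54; "travel": the shift along the tool's x, y, z in cm, a list of three; "angular": the turn, a rotation vector about the tool's x, y, z in rad, a list of three. A call has 1 to 5 rows; each row shifts and turns the commanded pose from where the row before left it, along the tool's axes as they then stand; what a row does not reach is not made up. A row lasts 1/10 s, in which the tool goes at most 50 mm and 8.59 degrees, less where a joint would pass 70% of its speed; a pose out of reach is approached as far as the arm can. A call with a gripper value outside its range is refused whole. The fingers move at their own pace and stop on an object; the grip force is fixed at half the most. Time passes only in rows, so rows that do not move let the fingers close. It gives the time, the measured TCP pose, the force, the opening and the grip force at its end, in the units of the state.
- telemetry.state(): the state, without advancing time (a new reading comes with each control period).
- viewer.capture(name): name is "side" or "top" or "wrist"; returns the picture (480x640x3 uint8, red, green, blue); there is no depth.
- viewer.camera_params(name): a dict with "intrinsics" (3x3 intrinsics, pixels), "rvec" (rotation vector, rad) and "tvec" (3), from world to camera coordinates, as OpenCV has them; the wrist camera has in their place "hand_eye" (4x4, takes a point from camera to tool coordinates, whose origin is the TCP and whose axes are the flange's). Camera axes: x right, y down, z forward; pixel columns grow to the right and rows downward; lengths in m; the calibration is good to about 2 mm. A picture is of the moment at which its call begins: read the wrist's pose just before it. camera_params takes no time and is no camera call.
- bot.sign_off(): hands the job in; it is judged then, once.
The state is a dict: "clock": time; "joint_positions": joint angles; "qd": joint speeds; "joint_efforts": joint torques, N m; "ee_pos": TCP position; "tcp_rot": TCP orientation; "force": force on the tool from outside, world axes, zero at the start; "wrist_torque": the same for the moment, N m; "grip_width": finger opening in m; "grip_force": force on a finger pad.
Only numpy, scipy, OpenCV 4.12 (cv2) and the standard library are available. Lean on these libraries where they do the work, as an engineer would, in place of code of your own. Each camera call takes 0.05 s, during which the arm holds its last target. There are 200 camera calls.

## Working session

There is one attempt and no reset: what is moved stays moved. The work goes in short steps, Python scripts to look and compute and a tool call to move; the robot and the scene stay as the last step left them, time stands still between calls to the robot, and variables do not carry over. Pictures are saved under pics/ and viewed, at most 10 in all, crops included, and the job is handed in when it is done.

Besides the shell and the picture viewer there is one more tool, called after "Call:" in YAML: its name, and indented under it one key for each argument. arm_command: Moves the arm, as the interface text tells. Its arguments: {"type":"object","properties":{"rows":{"type":"array"}},"required":["rows"]}

```bash
ls; mkdir -p pics; python3 - <<'E'
from bench import telemetry, viewer, bot
import cv2,numpy as np
for n in("top","side"):
    im=viewer.capture(n); cv2.imwrite(f"pics/{n}0.png",im[:,:,::-1])
    p=viewer.camera_params(n);R=cv2.Rodrigues(np.array(p["rvec"]))[0];print(n,np.round(-R.T@np.array(p["tvec"]).ravel(),3),np.round(R,3).tolist(),np.array(p["intrinsics"]).tolist())
print(viewer.camera_params("wrist"))
s=telemetry.state();print(s)
E
```

```text
pics
top [ 0.319 -0.072  1.167] [[-0.019, -1.0, -0.005], [-0.988, 0.02, -0.15], [0.151, 0.002, -0.989]] [[482.93185863921445, 0.0, 311.48602095901924], [0.0, 482.93185863921445, 234.15855942614886], [0.0, 0.0, 1.0]]
side [ 0.036 -1.328  1.076] [[0.946, -0.322, -0.015], [-0.202, -0.556, -0.806], [0.252, 0.766, -0.592]] [[615.7901179979822, 0.0, 327.7447518052272], [0.0, 615.7901179979822, 231.1523174480554], [0.0, 0.0, 1.0]]
{'intrinsics': array([[408.41739866,   0.        , 327.78328923],
       [  0.        , 408.41739866, 241.97836104],
       [  0.        ,   0.        ,   1.        ]]), 'hand_eye': array([[ 4.83490228e-04, -9.61686663e-01, -2.74150558e-01,
         6.94526057e-02],
       [ 9.99999883e-01,  4.67052555e-04,  1.25230309e-04,
        -1.16217290e-03],
       [ 7.61040104e-06, -2.74150587e-01,  9.61686776e-01,
        -1.43177679e-01],
       [ 0.00000000e+00,  0.00000000e+00,  0.00000000e+00,
         1.00000000e+00]])}
{'clock': 0.1, 'joint_positions': array([-1.44936969e+00,  2.77106985e-01, -2.77448006e-02,  1.26804609e+00,
       -6.43133243e-06,  1.46741417e+00]), 'qd': array([-0.000486  , -0.00072266,  0.00234076,  0.00200002, -0.00192549,
        0.00245061]), 'joint_efforts': array([ 6.49311005e-05, -4.46708786e+01,  2.96128500e+01,  8.50493729e-03,
       -1.18296989e-04, -6.46717240e-07]), 'ee_pos': array([ 0.13923619, -0.60855102,  0.23023998]), 'tcp_rot': array([[ 9.74836776e-01,  2.22919700e-01, -2.60941367e-04],
       [ 2.22919753e-01, -9.74834568e-01,  2.08529593e-03],
       [ 2.10478879e-04, -2.09099215e-03, -9.99997792e-01]]), 'force': array([ 0.58480666, -0.14175013,  0.5219062 ]), 'wrist_torque': array([-0.00796084,  0.02846081, -0.06430575]), 'grip_force': 0.0, 'grip_width': 0.08568233101124388}
```

View pics/top0.png

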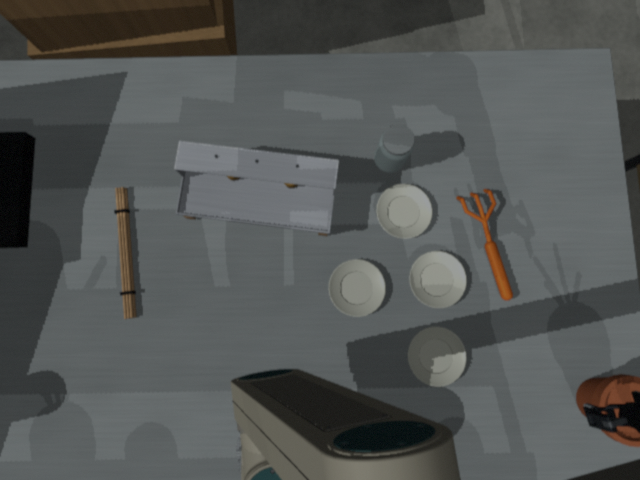

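View pics/side0.png

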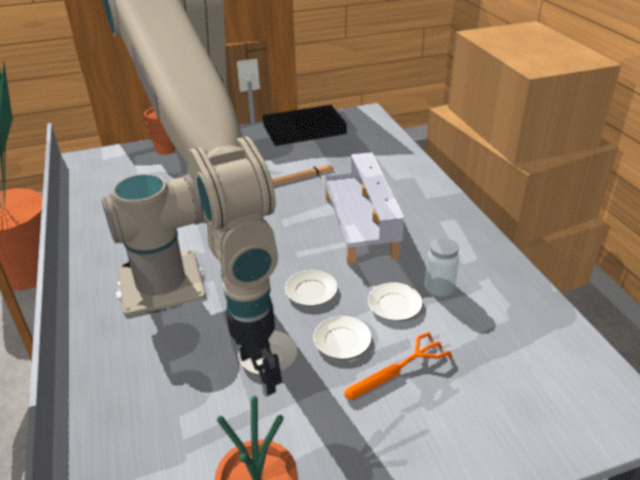

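The top view shows the tray at (258,188), with brass bits peeking out under the hood at (233,178) and (291,184). There are four saucers, at (404,211), (438,279), (357,288) and (437,356). The jar is at (395,145), the rake at (490,245) and the stakes at (126,252). The side view agrees.

```bash
cat > h.py <<'E'
from bench import telemetry, viewer, bot
import cv2,numpy as np
def cam(n):
    p=viewer.camera_params(n);R=cv2.Rodrigues(np.array(p["rvec"]))[0];return np.array(p["intrinsics"]),R,np.array(p["tvec"]).ravel()
def ray(n,uv):
    K,R,t=cam(n);d=R.T@np.linalg.inv(K)@np.array([uv[0],uv[1],1.]);return -R.T@t,d
def onz(n,uv,z):
    c,d=ray(n,uv);return c+d*(z-c[2])/d[2]
def proj(n,P):
    K,R,t=cam(n);q=K@(R@np.array(P)+t);return q[:2]/q[2]
E
python3 - <<'E'
from h import *
im=cv2.imread("pics/top0.png")
for uv in((404,211),(438,279),(357,288),(437,356)): 
    p=onz("top",uv,.015);print(uv,p.round(3),np.hypot(*p[:2]).round(3))
cv2.imwrite("pics/c1.png",cv2.resize(im[130:245,165:350],None,fx=4,fy=4,interpolation=cv2.INTER_CUBIC))
s=cv2.imread("pics/side0.png")
cv2.imwrite("pics/c2.png",cv2.resize(s[145:270,310:420],None,fx=4.8,fy=4.8,interpolation=cv2.INTER_CUBIC))
E
```

```text
(404, 211) [ 0.547 -0.295  0.015] 0.621
(438, 279) [ 0.381 -0.368  0.015] 0.529
(357, 288) [ 0.363 -0.175  0.015] 0.403
(437, 356) [ 0.203 -0.355  0.015] 0.409
```

View pics/c1.png

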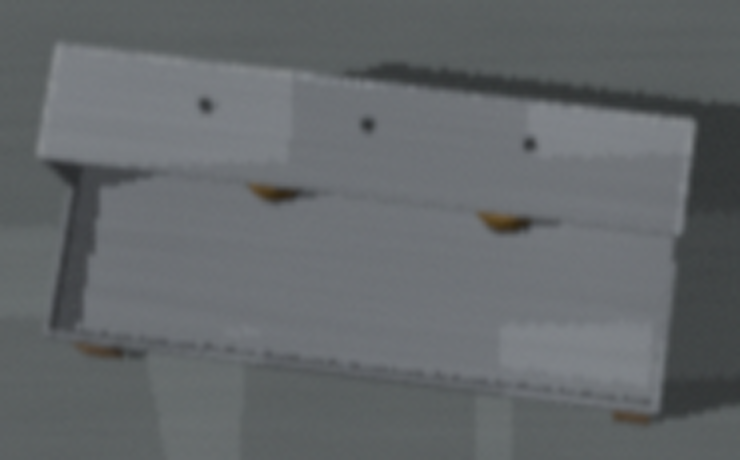

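View pics/c2.png

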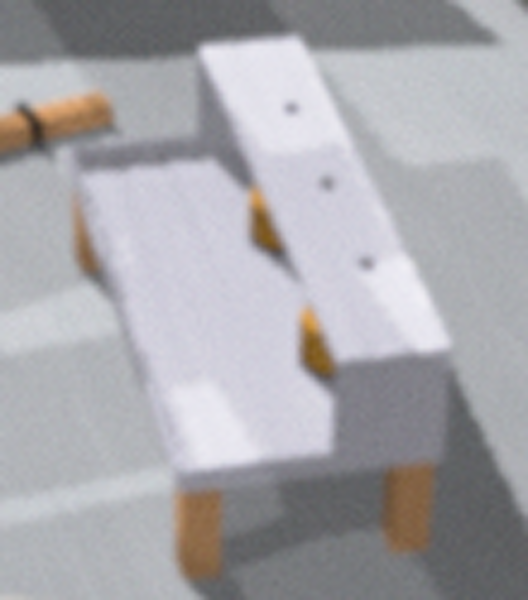

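The crops show the hood corners clearly, along with the front rim and both brass lumps: top crop (272,190) and (503,220), side crop (265,220) and (317,340). I'll compute the tray frame and both lump positions.

```bash
python3 - <<'E'
from h import *
f=lambda u,v:(165+u/4-.375,130+v/4-.375)
H=[onz("top",f(*p),.145) for p in((38,158),(681,233),(57,43),(694,119))]
Rm=[onz("top",f(*p),.082) for p in((50,330),(658,410))]
for p in H+Rm: print(p.round(4))
yd=(H[0]-H[1]);print("len",np.linalg.norm(yd),np.linalg.norm(H[2]-H[3]),np.linalg.norm(Rm[0]-Rm[1]), np.linalg.norm(H[0]-H[2]),np.linalg.norm(H[1]-H[3]))
ang=[np.arctan2(*(a-b)[[1,0]])-np.pi/2 for a,b in((H[0],H[1]),(H[2],H[3]),(Rm[0],Rm[1]))];print("yaw",ang)
yaw=np.mean(ang);ex=np.array([np.cos(yaw),np.sin(yaw)]);ey=np.array([-ex[1],ex[0]])
O=(H[0]+H[1])[:2]/2;print("O hood",O,"rim mid in tray x,y",[(((Rm[0]+Rm[1])[:2]/2-O)@e) for e in(ex,ey)], "back", [(((H[2]+H[3])[:2]/2-O)@e) for e in(ex,ey)])
im=cv2.imread("pics/top0.png");hsv=cv2.cvtColor(im,cv2.COLOR_BGR2HSV)
m=cv2.inRange(hsv,(8,110,40),(30,255,255));n,l,st,c=cv2.connectedComponentsWithStats(m)
for i in range(1,n):
    if st[i,4]>4 and 170<c[i,0]<340 and 165<c[i,1]<200:
        x,y,w,h,_=st[i];b=onz("top",(c[i,0],y+h-.5),.07)[:2]-O;print("lump top",st[i],c[i].round(1),(b@ex).round(4),(b@ey).round(4))
im=cv2.imread("pics/side0.png");hsv=cv2.cvtColor(im,cv2.COLOR_BGR2HSV)
m=cv2.inRange(hsv,(8,110,40),(30,255,255));n,l,st,c=cv2.connectedComponentsWithStats(m)
for i in range(1,n):
    if st[i,4]>4 and 355<c[i,0]<390 and 175<c[i,1]<235:
        x,y,w,h,_=st[i];print("side",st[i],c[i].round(1))
        a=onz("side",(x-.5,c[i,1]),.086)[:2]-O;print("left tangent pt",a@ex,a@ey)
for yy in(.06,.07,.08,-.05,-.06,-.07,-.08):
    # leftmost silhouette px of a cylinder at (28,yy)
    pts=[proj("side",[*(O+ex*(.028+.019*np.cos(t))+ey*(yy+.019*np.sin(t))),z]) for t in np.linspace(0,6.28,60) for z in(.07,.102)]
    pts=np.array(pts);tp=[proj("top",[*(O+ex*.009+ey*yy),.07])];print(yy,"side min u",pts[:,0].min().round(1),"vmax",pts[:,1].max().round(1),"top",tp[0].round(1))
# saucers far one
hsv=cv2.imread("pics/top0.png");m=cv2.inRange(hsv,(120,120,120),(255,255,255))[175:245,365:445]
cs=max(cv2.findContours(m,0,1)[0],key=cv2.contourArea);e=cv2.fitEllipse(cs);print(e);print("saucer",onz("top",(e[0][0]+365,e[0][1]+175),.018))
E
```

```text
[0.6247 0.2286 0.145 ]
[ 0.5754 -0.1221  0.145 ]
[0.6901 0.2197 0.145 ]
[ 0.6394 -0.1309  0.145 ]
[0.5415 0.2378 0.082 ]
[ 0.4882 -0.1094  0.082 ]
len 0.35416035863547085 0.35423103503136666 0.35129064977227636 0.06605211514646735 0.06458099879011674
yaw [np.float64(-0.13960744223931987), np.float64(-0.14375984473305015), np.float64(-0.1523483223066282)]
O hood [0.60002263 0.05327584] rim mid in tray x,y [np.float64(-0.0858868465931876), np.float64(-0.0015101119352506978)] back [np.float64(0.06531398353155392), np.float64(0.0005789483910117466)]
lump top [229 177   8   2  10] [232.3 177.6] 0.0126 0.0629
lump top [286 184   9   3  19] [290.2 185.1] 0.0104 -0.0741
side [363 185   5  12  29] [364.3 191.5]
left tangent pt 0.01067556564366869 0.055811890814926574
side [373 210   6  13  40] [375.2 216.9]
left tangent pt 0.008190210903078662 -0.07830935450824561
0.06 side min u 361.4 vmax 198.1 top [233.3 180.1]
0.07 side min u 360.6 vmax 196.3 top [229.1 179.6]
0.08 side min u 359.9 vmax 194.5 top [224.9 179.1]
-0.05 side min u 370.1 vmax 219.0 top [279.9 185.8]
-0.06 side min u 370.9 vmax 221.0 top [284.1 186.4]
-0.07 side min u 371.7 vmax 223.0 top [288.3 186.9]
-0.08 side min u 372.6 vmax 225.0 top [292.6 187.4]
((42.46585464477539, 34.00336837768555), (43.20042037963867, 56.29655075073242), 144.0397491455078)
saucer [ 0.55108948 -0.302865    0.018     ]
```

```bash
cat >> h.py <<'E'
from scipy.spatial.transform import Rotation as Rot
O=np.array([.600,.0533]);yaw=-.142;ex=np.array([np.cos(yaw),np.sin(yaw)]);ey=np.array([-ex[1],ex[0]])
def T(x,y,z): return np.array([*(O+ex*x+ey*y),.07+z])   # tray -> world
def RT(th,yw=yaw):
    e=np.array([np.cos(yw),np.sin(yw),0]);u=np.array([0,0,1.]);z=np.sin(th)*e-np.cos(th)*u;x=np.cos(th)*e+np.sin(th)*u
    return np.c_[x,np.cross(z,x),z]
def go(P=None,R=None):
    s=telemetry.state();p=s["ee_pos"];C=s["tcp_rot"]
    print("t",round(s["clock"],1),"tcp",p.round(4),"F",s["force"].round(1),"w",round(s["grip_width"],4))
    if R is not None: print("turn",Rot.from_matrix(C.T@R).as_rotvec().round(4))
    if P is not None: print("shift now cm",(C.T@(P-p)*100).round(2), "in target frame",None if R is None else (R.T@(P-p)*100).round(2))
    d=(p[:2]-O);print("tray pos",(d@ex).round(4),(d@ey).round(4),(p[2]-.07).round(4),"joints",s["joint_positions"].round(2))
E
python3 - <<'E'
from h import *
th=np.radians(55)
go(np.array([.42,-.15,.28])); go(T(-.057,-.006,.078),RT(th))
E
```

```text
t 0.1 tcp [ 0.1392 -0.6086  0.2302] F [ 0.6 -0.1  0.5] w 0.0857
shift now cm [ 37.59 -38.45  -4.89] in target frame None
tray pos -0.3625 -0.7204 0.1602 joints [-1.45  0.28 -0.03  1.27 -0.    1.47]
t 0.1 tcp [ 0.1392 -0.6086  0.2302] F [ 0.6 -0.1  0.5] w 0.0857
turn [-0.1779  0.949   0.3371]
shift now cm [ 54.13 -55.72   8.35] in target frame [ 10.78 -71.44  29.74]
tray pos -0.3625 -0.7204 0.1602 joints [-1.45  0.28 -0.03  1.27 -0.    1.47]
```

Call:
arm_command:
  rows:
    - {"claw":8.54,"travel":[3.1,-3.2,-0.5],"angular":[0,0,0]}
    - {"claw":8.54,"travel":[3.1,-3.2,-0.5],"angular":[0,0,0]}
    - {"claw":8.54,"travel":[3.1,-3.2,-0.5],"angular":[0,0,0]}
    - {"claw":8.54,"travel":[3.1,-3.2,-0.5],"angular":[0,0,0]}
    - {"claw":8.54,"travel":[3.1,-3.2,-0.5],"angular":[0,0,0]}

```text
clock: 0.6
ee_pos: [0.2552, -0.4168, 0.256]
tcp_rot: [[0.975, 0.222, -0.0], [0.222, -0.975, 0.001], [0.0, -0.001, -1.0]]
force: [1.6, -0.1, 0.1]
grip_width: 0.0854
grip_force: 0.0
```

Call:
arm_command:
  rows:
    - {"claw":8.54,"travel":[3.1,-3.2,-0.5],"angular":[0,0,0]}
    - {"claw":8.54,"travel":[3.1,-3.2,-0.5],"angular":[0,0,0]}
    - {"claw":8.54,"travel":[3.1,-3.2,-0.5],"angular":[0,0,0]}
    - {"claw":8.54,"travel":[3.1,-3.2,-0.5],"angular":[0,0,0]}
    - {"claw":8.54,"travel":[3.1,-3.2,-0.5],"angular":[0,0,0]}

```text
clock: 1.1
ee_pos: [0.3705, -0.2264, 0.2812]
tcp_rot: [[0.975, 0.223, -0.0], [0.223, -0.975, 0.0], [-0.0, -0.0, -1.0]]
force: [-0.1, -1.0, 0.0]
grip_width: 0.0855
grip_force: 0.0
```

```bash
python3 -c "
from h import *
go(T(-.057,-.006,.078),RT(np.radians(55)))"
```

```text
t 1.1 tcp [ 0.3705 -0.2264  0.2812] F [-0.1 -1.   0. ] w 0.0855
turn [-0.176   0.949   0.3377]
shift now cm [ 23.07 -23.64  13.32] in target frame [ -3.42 -30.33  18.34]
tray pos -0.1876 -0.3093 0.2112 joints [-0.7  -0.09 -0.33  1.33  0.    2.22]
```

Call:
arm_command:
  rows:
    - {"claw":8.54,"travel":[0,0,0],"angular":[0,0,-0.146]}
    - {"claw":8.54,"travel":[0,0,0],"angular":[0,0,-0.146]}
    - {"claw":8.54,"travel":[0,0,0],"angular":[0,0,-0.146]}
    - {"claw":8.54,"travel":[0,0,0],"angular":[0,0,-0.146]}
    - {"claw":8.54,"travel":[0,0,0],"angular":[0,0,-0.146]}

```text
clock: 1.6
ee_pos: [0.3699, -0.2278, 0.2808]
tcp_rot: [[0.573, 0.82, -0.001], [0.82, -0.573, 0.001], [0.0, -0.001, -1.0]]
force: [-0.1, -0.2, -0.6]
grip_width: 0.0857
grip_force: 0.0
```

Call:
arm_command:
  rows:
    - {"claw":8.54,"travel":[0,0,0],"angular":[0,0,-0.146]}
    - {"claw":8.54,"travel":[0,0,0],"angular":[0,0,-0.146]}
    - {"claw":8.54,"travel":[0,0,0],"angular":[0,0,-0.146]}
    - {"claw":8.54,"travel":[0,0,0],"angular":[0,0,-0.146]}
    - {"claw":8.54,"travel":[0,0,0],"angular":[0,0,-0.146]}

```text
clock: 2.1
ee_pos: [0.3698, -0.2279, 0.2808]
tcp_rot: [[-0.12, 0.993, -0.001], [0.993, 0.12, 0.001], [0.001, -0.001, -1.0]]
force: [0.8, 0.5, 0.0]
grip_width: 0.0855
grip_force: 0.0
```

Call:
arm_command:
  rows:
    - {"claw":8.54,"travel":[0,0,0],"angular":[0,0,-0.146]}
    - {"claw":8.54,"travel":[0,0,0],"angular":[0,0,-0.146]}
    - {"claw":8.54,"travel":[0,0,0],"angular":[0,0,-0.146]}
    - {"claw":8.54,"travel":[0,0,0],"angular":[0,0,-0.146]}
    - {"claw":8.54,"travel":[0,0,0],"angular":[0,0,-0.146]}

```text
clock: 2.6
ee_pos: [0.3698, -0.2279, 0.2808]
tcp_rot: [[-0.751, 0.66, -0.001], [0.66, 0.751, 0.001], [0.001, -0.0, -1.0]]
force: [0.2, 0.5, 0.7]
grip_width: 0.0853
grip_force: 0.0
```

Call:
arm_command:
  rows:
    - {"claw":8.54,"travel":[0,0,0],"angular":[0,0,-0.146]}
    - {"claw":8.54,"travel":[0,0,0],"angular":[0,0,-0.146]}
    - {"claw":8.54,"travel":[0,0,0],"angular":[0,0,-0.146]}
    - {"claw":8.54,"travel":[0,0,0],"angular":[0,0,-0.146]}

```text
clock: 3.0
ee_pos: [0.3698, -0.2279, 0.2808]
tcp_rot: [[-0.991, 0.136, -0.001], [0.136, 0.991, 0.001], [0.001, 0.001, -1.0]]
force: [1.1, -0.4, -1.1]
grip_width: 0.0849
grip_force: 0.0
```

```bash
cat >> h.py <<'E'
_RT=RT
def RT(th,yw=yaw):
    M=_RT(th,yw);return np.c_[-M[:,0],-M[:,1],M[:,2]]
E
python3 -c "
from h import *
go(T(-.057,-.006,.078)+[0,0,.1],RT(np.radians(55)))"
```

```text
t 3.0 tcp [ 0.3698 -0.2279  0.2808] F [ 1.1 -0.4 -1.1] w 0.0849
turn [ 0.003  -0.9608  0.0045]
shift now cm [-13.27  30.43   3.29] in target frame [-4.83 30.5  12.62]
tray pos -0.1881 -0.311 0.2108 joints [-0.7  -0.09 -0.33  1.33  0.   -0.56]
```

Call:
arm_command:
  rows:
    - {"claw":8.54,"travel":[-1.9,4.35,0],"angular":[0,0,0]}
    - {"claw":8.54,"travel":[-1.9,4.35,0],"angular":[0,0,0]}
    - {"claw":8.54,"travel":[-1.9,4.35,0],"angular":[0,0,0]}
    - {"claw":8.54,"travel":[-1.9,4.35,0],"angular":[0,0,0]}
    - {"claw":8.54,"travel":[-1.9,4.35,0],"angular":[0,0,0]}

```text
clock: 3.5
ee_pos: [0.4955, -0.0246, 0.281]
tcp_rot: [[-0.99, 0.142, -0.0], [0.142, 0.99, -0.0], [0.0, -0.0, -1.0]]
force: [0.2, -1.1, 0.3]
grip_width: 0.0856
grip_force: 0.0
```

Call:
arm_command:
  rows:
    - {"claw":8.54,"travel":[-1.9,4.35,0],"angular":[0,0,0]}
    - {"claw":8.54,"travel":[-1.9,4.35,0],"angular":[0,0,0]}
    - {"claw":8.54,"travel":[0,0,0],"angular":[0,-0.137,0]}
    - {"claw":8.54,"travel":[0,0,0],"angular":[0,-0.137,0]}
    - {"claw":8.54,"travel":[0,0,0],"angular":[0,-0.137,0]}

```text
clock: 4.0
ee_pos: [0.546, 0.0549, 0.2808]
tcp_rot: [[-0.906, 0.141, 0.399], [0.129, 0.99, -0.057], [-0.403, -0.0, -0.915]]
force: [-0.5, -0.5, 0.2]
grip_width: 0.0858
grip_force: 0.0
```

Call:
arm_command:
  rows:
    - {"claw":8.54,"travel":[0,0,0],"angular":[0,-0.137,0]}
    - {"claw":8.54,"travel":[0,0,0],"angular":[0,-0.137,0]}
    - {"claw":8.54,"travel":[0,0,0],"angular":[0,-0.137,0]}
    - {"claw":8.54,"travel":[0,0,0],"angular":[0,-0.137,0]}

```text
clock: 4.4
ee_pos: [0.5443, 0.0543, 0.282]
tcp_rot: [[-0.563, 0.142, 0.814], [0.081, 0.99, -0.117], [-0.822, 0.0, -0.569]]
force: [1.1, 0.2, -0.7]
grip_width: 0.0854
grip_force: 0.0
```

```bash
python3 -c "
from h import *
go(T(-.072,-.006,.088),RT(np.radians(55)))"
```

```text
t 4.4 tcp [0.5443 0.0543 0.282 ] F [ 1.1  0.2 -0.7] w 0.0854
turn [-0.0003  0.0054 -0.0008]
shift now cm [11.15  0.08  5.68] in target frame [11.11  0.09  5.74]
tray pos -0.0553 -0.0069 0.212 joints [ 0.08 -0.38 -0.9   0.09 -0.18  0.13]
```

Call:
arm_command:
  rows:
    - {"claw":8.54,"travel":[3.7,0,1.5],"angular":[0,0,0]}
    - {"claw":8.54,"travel":[3.7,0,2.1],"angular":[0,0,0]}
    - {"claw":8.54,"travel":[3.7,0,2.1],"angular":[0,0.005,0]}
    - {"claw":8.54,"travel":[0,0,0],"angular":[0,0,0]}

```text
clock: 4.8
ee_pos: [0.5311, 0.0581, 0.156]
tcp_rot: [[-0.583, 0.143, 0.799], [0.082, 0.99, -0.118], [-0.808, -0.003, -0.589]]
force: [-0.2, 0.1, 0.7]
grip_width: 0.0852
grip_force: 0.0
```

```bash
python3 -c "
from h import *
go(T(-.072,-.006,.088),RT(np.radians(55)))
s=telemetry.state();np.savez('w1',p=s['ee_pos'],R=s['tcp_rot'])
cv2.imwrite('pics/w1.png',viewer.capture('wrist')[:,:,::-1])"
```

```text
t 4.8 tcp [0.5311 0.0581 0.156 ] F [-0.2  0.1  0.7] w 0.0852
turn [-0.0032 -0.0191  0.0013]
shift now cm [ 0.02 -0.11 -0.37] in target frame [ 0.01 -0.1  -0.37]
tray pos -0.0689 -0.005 0.086 joints [ 0.09 -0.15 -1.08 -0.28 -0.19  0.14]
```

View pics/w1.png

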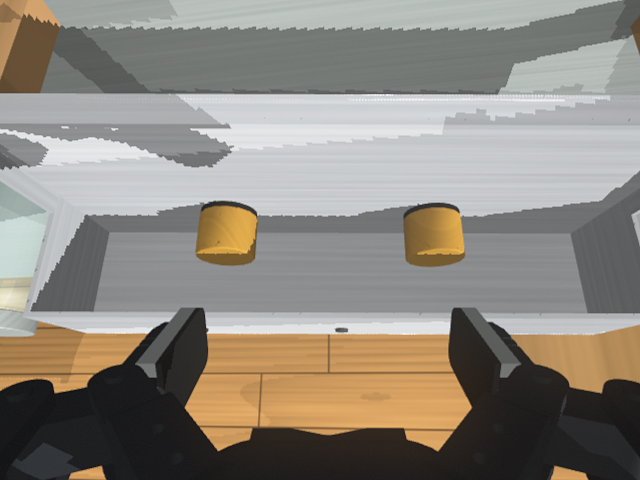

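The wrist view is upside down (left is -y) and shows both lumps standing under the hood, at (227,233) and (434,235).

```bash
cat >> h.py <<'E'
def wray(uv,p,R):
    w=viewer.camera_params("wrist");K=w["intrinsics"];H=w["hand_eye"]
    d=R@H[:3,:3]@np.linalg.inv(K)@np.array([uv[0],uv[1],1.]);return p+R@H[:3,3],d
def tray(P): d=P[:2]-O;return np.array([d@ex,d@ey,P[2]-.07])
E
python3 -c "
from h import *
q=np.load('w1.npz');p,R=q['p'],q['R']
hsv=cv2.cvtColor(cv2.imread('pics/w1.png'),cv2.COLOR_BGR2HSV)
m=cv2.inRange(hsv[150:300],(12,150,60),(30,255,255));n,l,st,c=cv2.connectedComponentsWithStats(m)
for i in range(1,n):
    if st[i,4]>500:
        x,y,w,h,a=st[i];print(st[i])
        for u in (x,x+w/2-.5,x+w-1):
            cc,d=wray((u,c[i,1]+150),p,R);a=tray(cc);b=tray(cc+d)-a;print(u,(a+b*(.028-a[0])/b[0]).round(4))
for z,uv in((.0,(110,232)),(.0,(570,232)),(.072,(330,313)),(.072,(75,313)),(.072,(590,313))):
    cc,d=wray(uv,p,R);a=tray(cc);b=tray(cc+d)-a
    print(uv,'at z',z,(a+b*(z-a[2])/b[2]).round(4))
go()
"
```

```text
[ 196   56   61   59 3042]
196 [ 0.028  -0.0918  0.0164]
226.0 [ 0.028  -0.0719  0.0163]
256 [ 0.028  -0.0519  0.0163]
[ 410   58   54   58 1899]
410 [0.028  0.0505 0.0161]
436.5 [0.028  0.0682 0.0161]
463 [0.028  0.0858 0.016 ]
(110, 232) at z 0.0 [ 0.0642 -0.1704  0.    ]
(570, 232) at z 0.0 [0.062  0.1789 0.    ]
(330, 313) at z 0.072 [ 0.0066 -0.0027  0.072 ]
(75, 313) at z 0.072 [ 0.0089 -0.1492  0.072 ]
(590, 313) at z 0.072 [0.0043 0.1436 0.072 ]
t 4.8 tcp [0.531  0.058  0.1576] F [-0.4  0.3 -0. ] w 0.0852
tray pos -0.069 -0.0051 0.0876 joints [ 0.09 -0.16 -1.08 -0.28 -0.19  0.14]
```

```bash
python3 -c "
from h import *
R=RT(np.radians(55))
go(T(-.057,-.072,.0785),R);go(T(.041,-.072,.0098),R)"
```

```text
t 4.8 tcp [0.531  0.058  0.1576] F [-0.4  0.3 -0. ] w 0.0852
turn [-0.0031 -0.0169  0.0009]
shift now cm [ 0.04 -6.69  1.52] in target frame [ 0.06 -6.69  1.5 ]
tray pos -0.069 -0.0051 0.0876 joints [ 0.09 -0.16 -1.08 -0.28 -0.19  0.14]
t 4.8 tcp [0.531  0.058  0.1576] F [-0.4  0.3 -0. ] w 0.0852
turn [-0.0031 -0.0169  0.0009]
shift now cm [-0.16 -6.65 13.49] in target frame [ 0.06 -6.69 13.47]
tray pos -0.069 -0.0051 0.0876 joints [ 0.09 -0.16 -1.08 -0.28 -0.19  0.14]
```

Call:
arm_command:
  rows:
    - {"claw":8.54,"travel":[0,-3.3,0.7],"angular":[0,0,0]}
    - {"claw":8.54,"travel":[0,-3.3,0.8],"angular":[0,0,0]}
    - {"claw":8.54,"travel":[0,0,2],"angular":[0,0,0]}
    - {"claw":8.54,"travel":[0,0,0],"angular":[-0.003,-0.017,0]}

```text
clock: 5.25
ee_pos: [0.5613, -0.0119, 0.1491]
tcp_rot: [[-0.567, 0.146, 0.811], [0.083, 0.989, -0.12], [-0.819, -0.001, -0.573]]
force: [-0.0, -0.1, 0.2]
grip_width: 0.0852
grip_force: 0.0
```

```bash
python3 -c "
from h import *
R=RT(np.radians(55))
go(T(.041,-.072,.0098),R)"
```

```text
t 5.2 tcp [ 0.5613 -0.0119  0.1491] F [-0.  -0.1  0.2] w 0.0852
turn [-0.0041  0.0004 -0.0022]
shift now cm [ 1.66 -0.16  9.72] in target frame [ 1.66 -0.19  9.72]
tray pos -0.0291 -0.0701 0.0791 joints [-0.13 -0.08 -1.07 -0.38 -0.02  0.01]
```

Call:
arm_command:
  rows:
    - {"claw":8.54,"travel":[1.6,-0.15,0],"angular":[-0.004,0,-0.002]}
    - {"claw":8.54,"travel":[0,0,2],"angular":[0,0,0]}
    - {"claw":8.54,"travel":[0,0,2],"angular":[0,0,0]}
    - {"claw":8.54,"travel":[0,0,0],"angular":[0,0,0]}

```text
clock: 5.65
ee_pos: [0.5924, -0.0139, 0.1153]
tcp_rot: [[-0.58, 0.14, 0.803], [0.081, 0.99, -0.114], [-0.811, -0.001, -0.586]]
force: [0.6, -0.2, 0.1]
grip_width: 0.0853
grip_force: 0.0
```

```bash
python3 -c "
from h import *
R=RT(np.radians(55))
go(T(.041,-.072,.0098),R)"
```

```text
t 5.7 tcp [ 0.5924 -0.0139  0.1153] F [ 0.6 -0.2  0.1] w 0.0853
turn [ 0.001  -0.0149  0.0018]
shift now cm [ 0.59 -0.45  5.24] in target frame [ 0.66 -0.44  5.23]
tray pos 0.0019 -0.0676 0.0453 joints [-0.13  0.07 -1.04 -0.48 -0.01  0.01]
```

Call:
arm_command:
  rows:
    - {"claw":8.54,"travel":[0.6,-0.4,0],"angular":[0,-0.015,0]}
    - {"claw":8.54,"travel":[0,0,1.5],"angular":[0,0,0]}
    - {"claw":8.54,"travel":[0,0,1.5],"angular":[0,0,0]}
    - {"claw":8.54,"travel":[0,0,0],"angular":[0,0,0]}

```text
clock: 6.05
ee_pos: [0.6121, -0.0207, 0.0936]
tcp_rot: [[-0.568, 0.14, 0.811], [0.079, 0.99, -0.115], [-0.819, -0.001, -0.573]]
force: [-0.5, -0.2, -0.1]
grip_width: 0.0855
grip_force: 0.0
```

```bash
python3 -c "
from h import *
R=RT(np.radians(55))
go(T(.041,-.072,.0098),R)"
```

```text
t 6.0 tcp [ 0.6121 -0.0207  0.0936] F [-0.5 -0.2 -0.1] w 0.0855
turn [0.0011 0.0006 0.0018]
shift now cm [ 0.07 -0.05  2.31] in target frame [ 0.07 -0.05  2.31]
tray pos 0.0225 -0.0715 0.0236 joints [-0.14  0.17 -1.02 -0.59 -0.    0.  ]
```

Call:
arm_command:
  rows:
    - {"claw":8.54,"travel":[0,0,0.8],"angular":[0,0,0]}
    - {"claw":8.54,"travel":[0,0,0.7],"angular":[0,0,0]}
    - {"claw":8.54,"travel":[0,0,0],"angular":[0,0,0]}

```text
clock: 6.35
ee_pos: [0.6244, -0.0225, 0.0848]
tcp_rot: [[-0.567, 0.14, 0.812], [0.079, 0.99, -0.115], [-0.82, -0.001, -0.573]]
force: [-0.2, -0.2, 0.4]
grip_width: 0.0855
grip_force: 0.0
```

Call:
arm_command:
  rows:
    - {"claw":8.54,"travel":[0,0,0.4],"angular":[0,0,0]}
    - {"claw":8.54,"travel":[0,0,0.4],"angular":[0,0,0]}
    - {"claw":8.54,"travel":[0,0,0],"angular":[0,0,0]}

```text
clock: 6.65
ee_pos: [0.6307, -0.0235, 0.0797]
tcp_rot: [[-0.568, 0.14, 0.811], [0.08, 0.99, -0.115], [-0.819, -0.001, -0.573]]
force: [-0.2, -0.5, 0.8]
grip_width: 0.0855
grip_force: 0.0
```

```bash
python3 -c "
from h import *
R=RT(np.radians(55))
go(T(.041,-.072,.0098),R)
cv2.imwrite('pics/w2.png',viewer.capture('wrist')[:,:,::-1])"
```

```text
t 6.7 tcp [ 0.6307 -0.0235  0.0797] F [-0.2 -0.5  0.8] w 0.0855
turn [0.0008 0.0002 0.0015]
shift now cm [ 0.01 -0.03 -0.03] in target frame [ 0.01 -0.03 -0.03]
tray pos 0.0413 -0.0717 0.0097 joints [-0.14  0.24 -0.99 -0.62 -0.    0.  ]
```

View pics/w2.png

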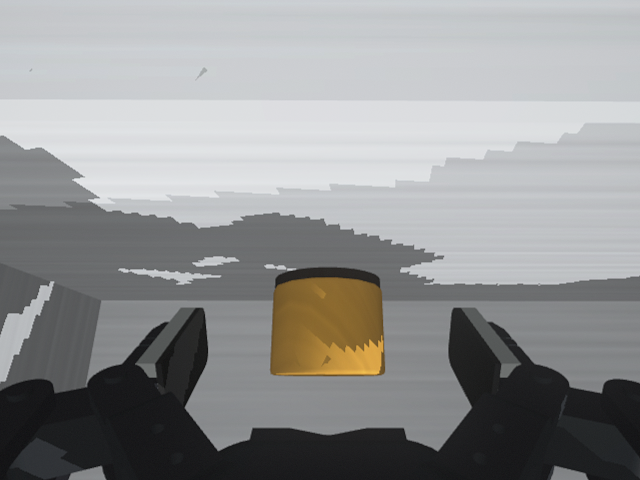

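The lump at (328,322) is centred between the open fingers with no contact. I'll narrow the gap, then nudge sideways.

Call:
arm_command:
  rows:
    - {"claw":5.2,"travel":[0,0,0],"angular":[0,0,0]}
    - {"claw":5.2,"travel":[0,0,0],"angular":[0,0,0]}
    - {"claw":5.2,"travel":[0,0,0],"angular":[0,0,0]}
    - {"claw":5.2,"travel":[0,0,0],"angular":[0,0,0]}
    - {"claw":5.2,"travel":[0,0.4,0],"angular":[0,0,0]}

```text
clock: 7.2
ee_pos: [0.631, -0.0197, 0.08]
tcp_rot: [[-0.568, 0.141, 0.811], [0.08, 0.99, -0.116], [-0.819, -0.001, -0.573]]
force: [-0.3, -0.5, 0.4]
grip_width: 0.0527
grip_force: 0.0
```

Call:
arm_command:
  rows:
    - {"claw":5.2,"travel":[0,0.1,0],"angular":[0,0,0]}
    - {"claw":5.2,"travel":[0,0.1,0],"angular":[0,0,0]}

```text
clock: 7.4
ee_pos: [0.6312, -0.0172, 0.0799]
tcp_rot: [[-0.568, 0.14, 0.811], [0.079, 0.99, -0.115], [-0.819, -0.001, -0.573]]
force: [0.1, -0.1, 0.5]
grip_width: 0.0516
grip_force: 0.0
```

Call:
arm_command:
  rows:
    - {"claw":5.2,"travel":[0,0.1,0],"angular":[0,0,0]}
    - {"claw":5.2,"travel":[0,0,0],"angular":[0,0,0]}

```text
clock: 7.6
ee_pos: [0.6314, -0.0168, 0.0799]
tcp_rot: [[-0.568, 0.141, 0.811], [0.08, 0.99, -0.116], [-0.819, -0.001, -0.573]]
force: [0.3, -1.3, 0.8]
grip_width: 0.0522
grip_force: 0.7
```

Call:
arm_command:
  rows:
    - {"claw":5.2,"travel":[0,0.1,0],"angular":[0,0,0]}
    - {"claw":5.2,"travel":[0,0,0],"angular":[0,0,0]}

```text
clock: 7.8
ee_pos: [0.6315, -0.0162, 0.08]
tcp_rot: [[-0.568, 0.141, 0.811], [0.08, 0.99, -0.117], [-0.819, -0.002, -0.573]]
force: [0.2, -2.5, 0.4]
grip_width: 0.0523
grip_force: 1.6
```

Call:
arm_command:
  rows:
    - {"claw":5.2,"travel":[0,0.1,0],"angular":[0,0,0]}
    - {"claw":5.2,"travel":[0,0,0],"angular":[0,0,0]}

```text
clock: 8.0
ee_pos: [0.6317, -0.0147, 0.0799]
tcp_rot: [[-0.568, 0.14, 0.811], [0.08, 0.99, -0.116], [-0.819, -0.001, -0.573]]
force: [-0.4, -3.7, 0.2]
grip_width: 0.052
grip_force: 1.5
```

Call:
arm_command:
  rows:
    - {"claw":5.2,"travel":[0,0.1,0],"angular":[0,0,0]}
    - {"claw":5.2,"travel":[0,0.1,0],"angular":[0,0,0]}
    - {"claw":5.2,"travel":[0,0,0],"angular":[0,0,0]}

```text
clock: 8.3
ee_pos: [0.632, -0.0125, 0.0799]
tcp_rot: [[-0.568, 0.14, 0.811], [0.08, 0.99, -0.115], [-0.819, -0.001, -0.573]]
force: [-0.3, -2.3, 0.5]
grip_width: 0.0516
grip_force: 1.5
```

Call:
arm_command:
  rows:
    - {"claw":5.2,"travel":[0,0.1,0],"angular":[0,0,0]}
    - {"claw":5.2,"travel":[0,0.1,0],"angular":[0,0,0]}
    - {"claw":5.2,"travel":[0,0,0],"angular":[0,0,0]}

```text
clock: 8.6
ee_pos: [0.6323, -0.0104, 0.0799]
tcp_rot: [[-0.568, 0.14, 0.811], [0.08, 0.99, -0.115], [-0.819, -0.001, -0.573]]
force: [0.2, -3.4, 0.9]
grip_width: 0.0522
grip_force: 1.5
```

The lump slides at a steady force of about 3 N, so it is the loose plug. I'll re-centre and grip it.

Call:
arm_command:
  rows:
    - {"claw":5.2,"travel":[0,-0.6,0],"angular":[0,0,0]}
    - {"claw":3.0,"travel":[0,0,0],"angular":[0,0,0]}
    - {"claw":3.0,"travel":[0,0,0],"angular":[0,0,0]}
    - {"claw":3.0,"travel":[0,0,0],"angular":[0,0,0]}
    - {"claw":3.0,"travel":[0,0,0],"angular":[0,0,0]}

```text
clock: 9.1
ee_pos: [0.6312, -0.0167, 0.08]
tcp_rot: [[-0.568, 0.14, 0.811], [0.08, 0.99, -0.116], [-0.819, -0.001, -0.573]]
force: [-4.3, -2.0, 3.5]
grip_width: 0.0365
grip_force: 59.5
```

Call:
arm_command:
  rows:
    - {"claw":3.0,"travel":[0,0,0],"angular":[0,0,0]}
    - {"claw":3.0,"travel":[0,0,0],"angular":[0,0,0]}

```text
clock: 9.3
ee_pos: [0.6312, -0.0167, 0.08]
tcp_rot: [[-0.568, 0.14, 0.811], [0.08, 0.99, -0.116], [-0.819, -0.001, -0.573]]
force: [-5.1, -2.6, 4.4]
grip_width: 0.0366
grip_force: 59.6
```

```bash
python3 -c "
from h import *
go(T(.041,-.072,.0098)+[0,0,.01])
cv2.imwrite('pics/w3.png',viewer.capture('wrist')[:,:,::-1])"
```

```text
t 9.3 tcp [ 0.6312 -0.0167  0.08  ] F [-5.1 -2.6  4.4] w 0.0366
shift now cm [-0.81 -0.71 -0.55] in target frame None
tray pos 0.0408 -0.0649 0.01 joints [-0.12  0.24 -0.99 -0.62 -0.02  0.01]
```

View pics/w3.png

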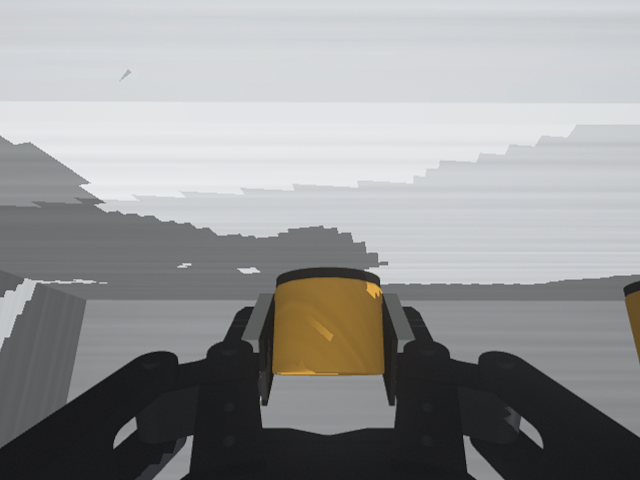

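The grip holds (plug at (328,320), 37 mm opening, 60 N). I'll lift slightly, then draw straight back.

Call:
arm_command:
  rows:
    - {"claw":3.0,"travel":[-0.35,0,-0.25],"angular":[0,0,0]}
    - {"claw":3.0,"travel":[-0.35,0,-0.25],"angular":[0,0,0]}
    - {"claw":3.0,"travel":[0,0,0],"angular":[0,0,0]}

```text
clock: 9.65
ee_pos: [0.6311, -0.016, 0.0885]
tcp_rot: [[-0.568, 0.139, 0.811], [0.08, 0.99, -0.114], [-0.819, -0.0, -0.574]]
force: [0.4, -0.8, -2.6]
grip_width: 0.0365
grip_force: 60.1
```

Call:
arm_command:
  rows:
    - {"claw":3.0,"travel":[0.6,0,-0.8],"angular":[0,0,0]}
    - {"claw":3.0,"travel":[0.6,0,-0.8],"angular":[0,0,0]}
    - {"claw":3.0,"travel":[0.6,0,-0.8],"angular":[0,0,0]}

```text
clock: 9.95
ee_pos: [0.5997, -0.0119, 0.0865]
tcp_rot: [[-0.57, 0.14, 0.81], [0.08, 0.99, -0.115], [-0.818, -0.001, -0.575]]
force: [-0.0, -0.3, -3.8]
grip_width: 0.0361
grip_force: 60.2
```

Call:
arm_command:
  rows:
    - {"claw":3.0,"travel":[0.6,0,-0.8],"angular":[0,0,0]}
    - {"claw":3.0,"travel":[0.6,0,-0.8],"angular":[0,0,0]}

```text
clock: 10.15
ee_pos: [0.585, -0.0091, 0.0877]
tcp_rot: [[-0.572, 0.141, 0.808], [0.08, 0.99, -0.115], [-0.816, -0.001, -0.577]]
force: [1.0, 1.2, -3.9]
grip_width: 0.0367
grip_force: 60.3
```

```bash
python3 -c "
from h import *
go(T(-.02,-.065,.018),RT(np.radians(55)))"
```

```text
t 10.2 tcp [ 0.585  -0.0091  0.0877] F [ 1.   1.2 -3.9] w 0.0367
turn [ 0.0002 -0.0047  0.0015]
shift now cm [ 0.78 -0.11 -1.16] in target frame [ 0.77 -0.11 -1.16]
tray pos -0.006 -0.0639 0.0177 joints [-0.12  0.15 -1.08 -0.61 -0.02  0.01]
```

Call:
arm_command:
  rows:
    - {"claw":3.0,"travel":[0.3,0,-0.5],"angular":[0,0.06,0]}
    - {"claw":3.0,"travel":[0.3,0,-0.5],"angular":[0,0.06,0]}
    - {"claw":3.0,"travel":[0.4,0,-0.5],"angular":[0,0.06,0]}
    - {"claw":3.0,"travel":[0.4,0,-0.5],"angular":[0,0.06,0]}

```text
clock: 10.55
ee_pos: [0.5608, -0.0056, 0.0908]
tcp_rot: [[-0.748, 0.14, 0.649], [0.105, 0.99, -0.093], [-0.655, -0.001, -0.755]]
force: [0.3, -0.4, -3.4]
grip_width: 0.0364
grip_force: 60.1
```

```bash
python3 -c "
from h import *
go(T(-.06,-.065,.2),RT(0))"
```

```text
t 10.6 tcp [ 0.5608 -0.0056  0.0908] F [ 0.3 -0.4 -3.4] w 0.0364
turn [-7.000e-04  7.148e-01  1.500e-03]
shift now cm [ -9.51  -0.13 -15.47] in target frame [  2.96  -0.11 -17.92]
tray pos -0.0304 -0.0639 0.0208 joints [-0.12  0.   -0.94 -0.09 -0.02  0.02]
```

Call:
arm_command:
  rows:
    - {"claw":3.0,"travel":[-1.5,0,-2.6],"angular":[0,0,0]}
    - {"claw":3.0,"travel":[-2,0,-2.8],"angular":[0,0,0]}
    - {"claw":3.0,"travel":[-2,0,-2.8],"angular":[0,0,0]}
    - {"claw":3.0,"travel":[-2,0,-2.8],"angular":[0,0,0]}
    - {"claw":3.0,"travel":[0,0,0],"angular":[0,0,0]}

```text
clock: 11.05
ee_pos: [0.5501, -0.0037, 0.2313]
tcp_rot: [[-0.737, 0.14, 0.661], [0.104, 0.99, -0.094], [-0.668, -0.001, -0.744]]
force: [2.0, -0.4, -2.0]
grip_width: 0.0364
grip_force: 61.3
```

```bash
python3 - <<'E'
from h import *
im=cv2.imread("pics/top0.png");g=cv2.cvtColor(im,cv2.COLOR_BGR2HSV)
# saucer: bright, low-saturation blob incl. inner floor
roi=im[170:255,365:445].astype(int);m=((roi.min(2)>95)&(roi.max(2)-roi.min(2)<60)).astype(np.uint8)*255
for c in cv2.findContours(m,0,1)[0]:
    if cv2.contourArea(c)>500:
        (x,y),r=cv2.minEnclosingCircle(c);h=cv2.boundingRect(c);print("circ",x+365,y+170,r,"bbox",h[0]+365,h[1]+170,h[2:],onz("top",(h[0]+365+h[2]/2-.5,h[1]+170+h[3]/2-.5),.018).round(4))
print("jar lid",onz("top",(398,135),.135).round(3),"base",onz("top",(390,163),0).round(3), onz("side",(441,290),0).round(3),onz("side",(444,248),.135).round(3))
cv2.imwrite("pics/c3.png",np.hstack([cv2.resize(im[110:260,350:450],None,fx=4,fy=4),cv2.resize(cv2.imread("pics/side0.png")[215:365,350:450],None,fx=4,fy=4)]))
R=RT(np.radians(41),-.5);go(np.array([.55,-.30,.25]),R)
E
```

```text
circ 414.0526313781738 207.5 47.99066925048828 bbox 368 170 (77, 85) [ 0.5438 -0.299   0.018 ]
jar lid [ 0.696 -0.266  0.135] base [ 0.673 -0.269  0.   ] [ 0.687 -0.281  0.   ] [ 0.685 -0.275  0.135]
t 11.1 tcp [ 0.5501 -0.0037  0.2313] F [ 2.  -0.4 -2. ] w 0.0364
turn [0.2373 0.0158 0.2698]
shift now cm [ -4.32 -29.34   1.39] in target frame [-11.94 -26.     7.9 ]
tray pos -0.0413 -0.0635 0.1613 joints [-0.11 -0.27 -0.8   0.31 -0.02  0.02]
```

View pics/c3.png

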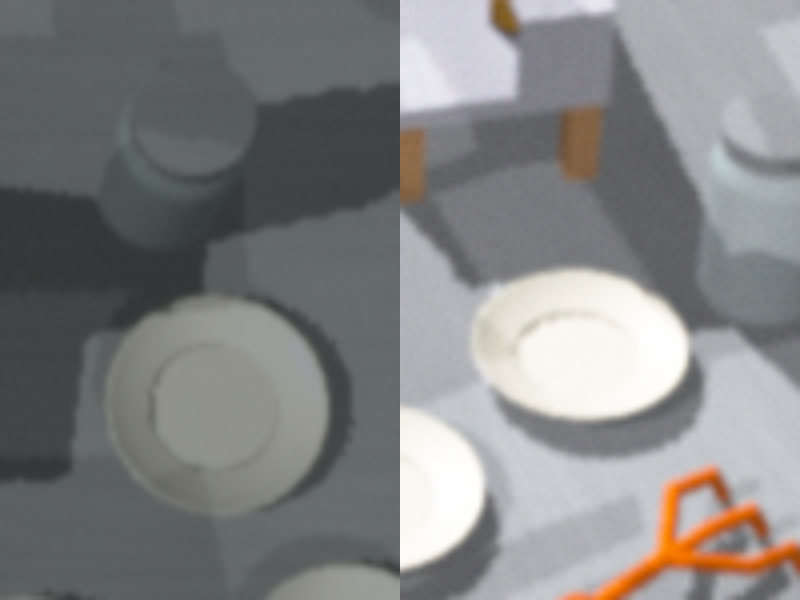

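The crops put the saucer's rim centre at about (404.1,211.1) in the top view and (394.7,300.6) in the side view. The jar is about 14 cm behind the saucer.

```bash
python3 - <<'E'
from h import *
print(onz("top",(404.1,211.1),.018),onz("side",(394.7,300.6),.018))
E
```

```text
[ 0.54607813 -0.29446719  0.018     ] [ 0.54919602 -0.2947737   0.018     ]
```

Call:
arm_command:
  rows:
    - {"claw":3.0,"travel":[-0.8,-4.0,-0.9],"angular":[0,0,0]}
    - {"claw":3.0,"travel":[-0.8,-4.2,-0.9],"angular":[0,0,0]}
    - {"claw":3.0,"travel":[-0.6,-4.2,0.2],"angular":[0,0,0]}
    - {"claw":3.0,"travel":[-0.6,-4.2,0.2],"angular":[0,0,0]}
    - {"claw":3.0,"travel":[-0.6,-4.2,0.2],"angular":[0,0,0]}

```text
clock: 11.55
ee_pos: [0.533, -0.2129, 0.2524]
tcp_rot: [[-0.748, 0.141, 0.649], [0.106, 0.99, -0.093], [-0.656, -0.001, -0.755]]
force: [0.4, 0.8, -3.5]
grip_width: 0.0365
grip_force: 61.7
```

Call:
arm_command:
  rows:
    - {"claw":3.0,"travel":[-0.6,-4.2,0.2],"angular":[0,0,0]}
    - {"claw":3.0,"travel":[-0.6,-4.0,0.2],"angular":[0,0,0]}
    - {"claw":3.0,"travel":[0,0,0],"angular":[0.08,0.005,0.09]}
    - {"claw":3.0,"travel":[0,0,0],"angular":[0.08,0.005,0.09]}
    - {"claw":3.0,"travel":[0,0,0],"angular":[0.08,0.005,0.09]}

```text
clock: 12.05
ee_pos: [0.5325, -0.295, 0.2561]
tcp_rot: [[-0.67, 0.488, 0.559], [0.37, 0.873, -0.319], [-0.644, -0.007, -0.765]]
force: [0.8, 0.3, -4.1]
grip_width: 0.0359
grip_force: 62.0
```

```bash
python3 - <<'E'
from h import *
h=-.5;e=np.array([np.cos(h),np.sin(h),0])
go(np.array([.547,-.297,.10])+e*.013,RT(np.radians(55),h))
E
```

```text
t 12.1 tcp [ 0.5325 -0.295   0.2561] F [ 0.8  0.3 -4.1] w 0.0359
turn [-0.0119 -0.2608 -0.0016]
shift now cm [ 8.01  0.65 13.66] in target frame [11.26  0.52 11.14]
tray pos -0.0175 -0.3544 0.1861 joints [-0.65 -0.17 -0.64  0.4   0.09 -0.12]
```

Call:
arm_command:
  rows:
    - {"claw":3.0,"travel":[0,0,0],"angular":[-0.006,-0.13,0]}
    - {"claw":3.0,"travel":[0,0,0],"angular":[-0.006,-0.13,0]}
    - {"claw":3.0,"travel":[2.8,0.2,2.8],"angular":[0,0,0]}
    - {"claw":3.0,"travel":[2.8,0.2,2.8],"angular":[0,0,0]}
    - {"claw":3.0,"travel":[2.8,0.1,2.8],"angular":[0,0,0]}

```text
clock: 12.55
ee_pos: [0.554, -0.2988, 0.1399]
tcp_rot: [[-0.504, 0.474, 0.722], [0.272, 0.881, -0.388], [-0.82, 0.001, -0.572]]
force: [0.9, -0.7, -2.8]
grip_width: 0.0364
grip_force: 62.5
```

Call:
arm_command:
  rows:
    - {"claw":3.0,"travel":[2.4,0,2.4],"angular":[0,0,0]}
    - {"claw":3.0,"travel":[0,0,0],"angular":[0,0,0]}

```text
clock: 12.75
ee_pos: [0.5559, -0.2993, 0.0981]
tcp_rot: [[-0.515, 0.474, 0.714], [0.28, 0.881, -0.382], [-0.81, 0.004, -0.586]]
force: [-1.3, 1.1, -4.2]
grip_width: 0.0362
grip_force: 62.1
```

```bash
python3 - <<'E'
from h import *
h=-.5;e=np.array([np.cos(h),np.sin(h),0])
go(np.array([.5475,-.2945,.10])+e*.013,RT(np.radians(55),h))
s=telemetry.state();np.savez('w4',p=s['ee_pos'],R=s['tcp_rot'])
a=viewer.capture('wrist')[:,:,::-1];b=viewer.capture('side')[:,:,::-1]
cv2.imwrite('pics/w4.png',np.hstack([cv2.resize(a,(400,300)),cv2.resize(b[200:350,320:520],(400,300))]))
def box(im):
    m=cv2.inRange(cv2.cvtColor(np.ascontiguousarray(im),cv2.COLOR_BGR2HSV)[250:400,250:410],(12,150,60),(30,255,255));return cv2.boundingRect(m)
print(box(a),box(cv2.imread('pics/w3.png')))
E
```

```text
t 12.8 tcp [ 0.5559 -0.2993  0.0981] F [-1.3  1.1 -4.2] w 0.0362
turn [ 0.0073 -0.0156  0.0007]
shift now cm [-0.35  0.01  0.15] in target frame [-0.35  0.01  0.16]
tray pos 0.0063 -0.3553 0.0281 joints [-0.66  0.17 -0.98 -0.51  0.14 -0.09]
(22, 27, 113, 99) (22, 27, 112, 98)
```

View pics/w4.png

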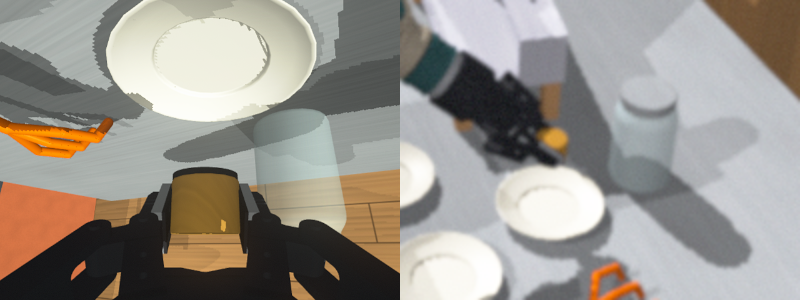

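The plug sits in the grip as it did at the grasp. The saucer lies below and behind it, its inner floor centred at about (338,86) in the full wrist frame. The jar is clear.

```bash
python3 - <<'E'
from h import *
q=np.load('w4.npz');c,d=wray((337.6,86.4),q['p'],q['R']);print("saucer by wrist",c+d*(.005-c[2])/d[2])
c,d=wray((337.6,98),q['p'],q['R']);print(" by rim",c+d*(.018-c[2])/d[2])
h=-.5;e=np.array([np.cos(h),np.sin(h),0])
for z in(.03,.018): go(np.array([.548,-.295,z])+e*.013,RT(np.radians(55),h))
E
```

```text
saucer by wrist [ 0.54347124 -0.28638004  0.005     ]
 by rim [ 0.53581447 -0.28265257  0.018     ]
t 12.8 tcp [ 0.5595 -0.3019  0.1065] F [ 0.4 -0.2 -3.2] w 0.0368
turn [ 0.0064 -0.0014  0.0026]
shift now cm [6.29 0.04 4.36] in target frame [6.29 0.05 4.36]
tray pos 0.0102 -0.3573 0.0365 joints [-0.66  0.16 -0.97 -0.51  0.14 -0.09]
t 12.8 tcp [ 0.5595 -0.3019  0.1065] F [ 0.4 -0.2 -3.2] w 0.0368
turn [ 0.0064 -0.0014  0.0026]
shift now cm [7.27 0.04 5.05] in target frame [7.27 0.05 5.04]
tray pos 0.0102 -0.3573 0.0365 joints [-0.66  0.16 -0.97 -0.51  0.14 -0.09]
```

Call:
arm_command:
  rows:
    - {"claw":3.0,"travel":[2.1,0.1,1.3],"angular":[0,0,0]}
    - {"claw":3.0,"travel":[2.1,0,1.4],"angular":[0,0,0]}
    - {"claw":3.0,"travel":[2.1,0,1.4],"angular":[0,0,0]}
    - {"claw":3.0,"travel":[0,0,0],"angular":[0,0,0]}
    - {"claw":3.0,"travel":[0,0,0],"angular":[0,0,0]}

```text
clock: 13.35
ee_pos: [0.5604, -0.3018, 0.0364]
tcp_rot: [[-0.5, 0.473, 0.725], [0.269, 0.881, -0.39], [-0.823, 0.0, -0.568]]
force: [-0.1, -0.4, -2.4]
grip_width: 0.0364
grip_force: 62.2
```

```bash
python3 - <<'E'
from h import *
h=-.5;e=np.array([np.cos(h),np.sin(h),0])
go(np.array([.5475,-.294,.018])+e*.013,RT(np.radians(55),h))
E
```

```text
t 13.3 tcp [ 0.5604 -0.3018  0.0364] F [-0.1 -0.4 -2.4] w 0.0364
turn [0.0056 0.0071 0.0037]
shift now cm [1.63 0.06 0.88] in target frame [1.63 0.06 0.89]
tray pos 0.0111 -0.3571 -0.0336 joints [-0.66  0.38 -1.01 -0.77  0.14 -0.09]
```

Call:
arm_command:
  rows:
    - {"claw":3.0,"travel":[0.8,0,0.4],"angular":[0.003,0.006,0.002]}
    - {"claw":3.0,"travel":[0.6,0,0.35],"angular":[0,0,0]}
    - {"claw":3.0,"travel":[0,0,0],"angular":[0,0,0]}
    - {"claw":3.0,"travel":[0,0,0],"angular":[0,0,0]}

```text
clock: 13.75
ee_pos: [0.5577, -0.3, 0.0183]
tcp_rot: [[-0.506, 0.477, 0.719], [0.275, 0.879, -0.389], [-0.818, 0.001, -0.576]]
force: [-1.0, 0.5, -3.0]
grip_width: 0.0362
grip_force: 62.2
```

Call:
arm_command:
  rows:
    - {"claw":3.0,"travel":[0.1,0,0.1],"angular":[0,0,0]}
    - {"claw":3.0,"travel":[0,0,0],"angular":[0,0,0]}

```text
clock: 13.95
ee_pos: [0.558, -0.3002, 0.0167]
tcp_rot: [[-0.506, 0.477, 0.719], [0.275, 0.879, -0.389], [-0.818, 0.001, -0.576]]
force: [0.4, -0.3, -3.4]
grip_width: 0.0363
grip_force: 62.2
```

Call:
arm_command:
  rows:
    - {"claw":3.0,"travel":[0.1,0,0.06],"angular":[0,0,0]}
    - {"claw":3.0,"travel":[0,0,0],"angular":[0,0,0]}

```text
clock: 14.15
ee_pos: [0.5577, -0.3, 0.0153]
tcp_rot: [[-0.506, 0.477, 0.719], [0.275, 0.879, -0.389], [-0.817, 0.001, -0.576]]
force: [0.0, -0.5, -4.1]
grip_width: 0.0365
grip_force: 62.2
```

Call:
arm_command:
  rows:
    - {"claw":3.0,"travel":[0.08,0,0.06],"angular":[0,0,0]}
    - {"claw":3.0,"travel":[0,0,0],"angular":[0,0,0]}

```text
clock: 14.35
ee_pos: [0.5578, -0.3001, 0.015]
tcp_rot: [[-0.505, 0.477, 0.719], [0.274, 0.879, -0.39], [-0.818, 0.0, -0.575]]
force: [-3.6, 1.8, 1.9]
grip_width: 0.0364
grip_force: 63.2
```

Call:
arm_command:
  rows:
    - {"claw":3.0,"travel":[0.08,0,0.06],"angular":[0,0,0]}
    - {"claw":3.0,"travel":[0,0,0],"angular":[0,0,0]}

```text
clock: 14.55
ee_pos: [0.5579, -0.3001, 0.015]
tcp_rot: [[-0.504, 0.477, 0.721], [0.273, 0.879, -0.39], [-0.82, 0.0, -0.573]]
force: [-7.9, 4.3, 9.4]
grip_width: 0.0365
grip_force: 64.2
```

The plug has touched the saucer. I'll release it and back out along the tool axis.

Call:
arm_command:
  rows:
    - {"claw":3.0,"travel":[-0.08,0,-0.06],"angular":[0,0,0]}
    - {"claw":6.0,"travel":[0,0,0],"angular":[0,0,0]}
    - {"claw":6.0,"travel":[0,0,0],"angular":[0,0,0]}
    - {"claw":6.0,"travel":[0,0,0],"angular":[0,0,0]}
    - {"claw":6.0,"travel":[0,0,0],"angular":[0,0,0]}

```text
clock: 15.05
ee_pos: [0.5583, -0.3004, 0.0147]
tcp_rot: [[-0.505, 0.477, 0.719], [0.275, 0.879, -0.39], [-0.818, 0.001, -0.575]]
force: [-1.1, 0.3, 0.4]
grip_width: 0.0601
grip_force: 0.0
```

Call:
arm_command:
  rows:
    - {"claw":6.0,"travel":[-0.4,0,-1],"angular":[0,0,0]}
    - {"claw":6.0,"travel":[-0.4,0,-1.5],"angular":[0,0,0]}
    - {"claw":6.0,"travel":[-0.8,0,-2],"angular":[0,0,0]}
    - {"claw":6.0,"travel":[-1.5,0,-2.5],"angular":[0,0,0]}
    - {"claw":6.0,"travel":[-1.5,0,-2.5],"angular":[0,0,0]}

```text
clock: 15.55
ee_pos: [0.512, -0.2753, 0.1067]
tcp_rot: [[-0.507, 0.477, 0.718], [0.276, 0.879, -0.389], [-0.817, 0.001, -0.577]]
force: [0.0, -1.6, 0.9]
grip_width: 0.0601
grip_force: 0.0
```

```bash
python3 - <<'E'
from h import *
go()
a=viewer.capture('top')[:,:,::-1];b=viewer.capture('side')[:,:,::-1]
cv2.imwrite('pics/e.png',np.hstack([cv2.resize(a[110:310,340:540],(400,400)),cv2.resize(b[220:400,320:500],(400,400))]))
E
```

```text
t 15.6 tcp [ 0.512  -0.2753  0.1067] F [ 0.  -1.6  0.9] w 0.0601
tray pos -0.0406 -0.3377 0.0367 joints [-0.68  0.08 -1.08 -0.53  0.15 -0.11]
```

View pics/e.png

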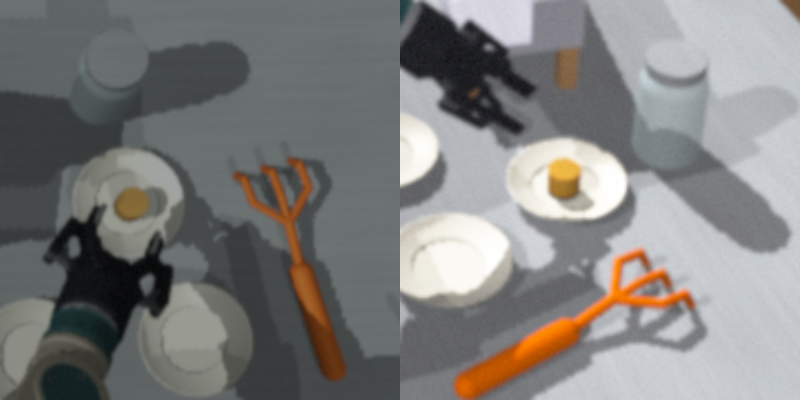

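The plug stands upright in the saucer, at (132,203) in the top crop and (563,178) in the side crop. The gripper is clear, and the jar and rake haven't moved.

```bash
python3 -c "
from bench import bot
print(bot.sign_off())"
```

```text
the job is handed in; nothing more can be done
None
```

The loose plug was the lump on the -y side; it now stands upright in the farthest white saucer, and the job was handed in at about 16 s with no score reported back.

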